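# Free the vise and slide the bar to its stop

### The job

The steel bar in the small drill vise has to be reset against the end stop. With a fingertip, roll the vise's knurled wheel in the loosening direction for two full turns from where it stands (to within a third of a turn), stroking across the top of its rim as often as needed; only then push the bar along between the jaws with a fingertip until its end is against the stop plate. Do not lift the bar off the vise, leave the other things on the bench alone, and leave everything untouched at the end.

Things in the scene. Friction and masses are not known exactly. Their poses are not given: they have to be found in the camera images.
- vise: Small drill vise bolted down, base 110 x 250 x 12 mm. Origin: centre of the base's underside, on the bench; own x along the bar towards the stop plate, y along the screw towards the fixed jaw. Bed top 35 mm high. Jaws at x -25 to +25, tops 68 mm high: fixed y +12 to +40, moving y -4 to -30 when shut, backing towards -y by 5 mm a turn. Bearing block y -75 to -90, top 52 mm high.
- wheel_top (a point): Fixed point, middle of the top of the knurled rim (vise x 0, y -110, 68 mm high). The wheel is a steel disc 44 mm across, 20 mm thick, axis level along vise y, 46 mm high; one dark smooth strip across its ribs is on top at the start. Guard plates, 56 mm high, stand 27 to 30 mm either side of the axis in vise x: only the top of the rim is in reach. It stays in place as it turns.
- wheel (a joint): Angle of the knurled wheel in rad, 0 at the start (jaws shut), growing as it loosens: the top of the rim then moves towards the vise's -x, away from the stop plate. 6.28 is a full turn. It resists with 0.03 N m (1.4 N at the rim) and stays where left, with no catch at two turns. A fingertip pressing the top with 3 to 15 N and drawn straight along vise x turns it by friction, 1 rad per 22 mm.
- bar: Loose bright steel bar 84 x 16 x 28 mm, about 0.3 kg, lying on the bed between the jaws. Origin: centre of its underside (35 mm above the bench); own x along its length towards the stop plate. Its two ends stick out beyond the jaws.
- bar_near_end (a point): Centre of the bar's end face away from the stop plate, the one to push on (49 mm above the bench).
- bar_far_end (a point): Centre of the bar's end face towards the stop plate; at the start 22 to 36 mm short of it.
- stop_face (a point): Centre line of the stop plate's face that the bar is to meet, vise x +54 mm, 47 mm above the bench; the plate is 36 mm wide in y (vise y -16 to +20), 6 mm thick, its top 60 mm high.
- vblock: Bystander: loose dark steel V-block 40 x 36 x 30 mm on the bench beside the vise; origin centre of underside.
- inkjar: Bystander: small amber jar, 42 mm across, 55 mm tall, on the bench beyond the vise; origin centre of underside.
- offcut: Bystander: aluminium offcut 30 x 22 x 20 mm on the bench beyond the wheel; origin centre of underside.
- file: Bystander: flat file with wooden handle, 310 mm long, to the right of the vise.
- square: Bystander: engineer's square, 100 x 135 mm, to the left of the vise.
- brush: Bystander: bench brush lying to the right.
- spanner: Bystander: spanner lying to the left.
Mind the look-alikes: they are no part of the job. What is shaped like the bar but blue is not meant.

How it is judged:
On the way, in this order (a step that is already met when the one before it is completed fails the run):
1. the wheel has been loosened by two full turns (to within a third of a turn) (value of joint wheel between 10.47 and 14.66 rad), for 0.1 s.
2. the bar's end is against the stop plate (x of bar_far_end in the frame of vise above 0.05 m), for 0.1 s.
At the end, for the whole second after the job is handed in: The wheel stands two full turns looser than at the start (10.47 to 14.66 rad), and the bar lies flat and at rest on the vise bed between the jaws with its far end within 4 mm of the stop plate (all of step 1 and x of bar_far_end in the frame of vise above 0.05 m and z of bar in the frame of vise between 0.032 and 0.039 m and angle between bar's own z axis and vertical below 0.1 rad and angle between the x axis of bar and the x axis of vise, either way round below 0.3 rad and linear speed of bar below 0.01 m/s); the robot touches nothing.
It fails at once if the bar is shifted more than 8 mm before the wheel has been loosened (value of joint wheel below 10.47 rad and distance of bar from where it was at the start of the episode above 0.008 m).
It fails at once if the bar is lifted off the vise bed by more than 8 mm (z of bar in the frame of vise above 0.043 m).
It fails at once if another thing on the bench is moved by more than 20 mm (distance of any of vblock, inkjar, offcut, file, square, brush, spanner from where it was at the start of the episode above 0.02 m).
It also fails if it takes over 72 s, if anything falls off the work surface, if the arm or the gripper's body presses on something with over 40 N, if the wrist force passes 120 N, or if a joint passes its speed limit or range.

### The arm

A 6-joint arm with a two-finger parallel gripper is mounted at the origin on the work surface. World frame = base frame: x ahead of the robot, y to its left, z up, the work surface at z = 0. Lengths are in m, angles in rad, forces in N, time in s.
With the tool pointing down it reaches from about 0.35 to 0.975 m from the base axis. Payload 4.9 kg.
Tool frame: the origin (TCP) lies midway between the tips of the shut fingers; the grasp point (between the pads) lies 19 mm behind it; z points along the fingers, y is the direction in which the jaws open and shut (so a half turn about z gives the same grasp; the last joint's range is limited). The gripper opens to 85 mm and grips with 20 to 120 N. Pads are 22 mm wide; open, the fingers measure 114 mm over their backs; the gripper's body (76 mm by 85 mm) begins 54 mm behind the grasp point. The pads swing forward as they close: fully open they stand 13 mm farther back than shut.
Start: joints at [1.178, 0.053, 1.613, -0, 1.476, -0.119], TCP at [0.169, 0.602, 0.231] pointing down, gripper open.
Joint ranges: [-3.01, 3.01], [-1.01, 2.22], [0.06, 2.58], [-1.02, 4.17], [0.09, 2.62], [-3.14, 3.14]. Speed limits (rad/s): [2.57, 2.57, 3.14, 3.14, 3.14, 3.14].

### API

Orientations are given as a rotation vector (axis times angle).
In Python, from station import ctrl gives the robot as it stands.
- The arm moves only by the shell command python3 -m jog 'ROWS' [FORCE]. ROWS is JSON, one flat list of numbers, 7 for each row, row after row: the opening, from 0 (shut) to 1 (fully open), then the shift along the tool's x, y, z in m, then the turn, a rotation vector about the tool's x, y, z in degrees. A call has 1 to 10 rows; each row shifts and turns the commanded pose from where the row before left it, along the tool's axes as they then stand; what a row does not reach is not made up. A row lasts 1/8 s, in which the tool goes at most 62.5 mm and 10.7 degrees, less where a joint would pass 70% of its speed; a pose out of reach is approached as far as the arm can. A call with a gripper value outside its range is refused whole. The fingers move at their own pace and stop on an object; FORCE is the grip in N (left out, the last holds). Time passes only in rows, so rows that do not move let the fingers close. It gives the time, the measured TCP pose, the force and the opening at its end, in the units of the state.
- ctrl.get_obs(): the state, without advancing time (a new reading comes with each control period).
- ctrl.get_image(name): name is "scene" or "side" or "wrist"; returns a dict with "image" (384x512x3 uint8, blue, green, red), "camera_matrix" (3x3 intrinsics, pixels), "rvec" (rotation vector, rad) and "tvec" (3), from world to camera coordinates, as OpenCV has them; the wrist camera has in their place "mount" (4x4, takes a point from camera to tool coordinates, whose origin is the TCP and whose axes are the flange's). Camera axes: x right, y down, z forward; pixel columns grow to the right and rows downward; lengths in m; the calibration is good to about 2 mm. A picture is of the moment at which its call begins: read the wrist's pose just before it. There is no depth.
- ctrl.finish_job(): hands the job in, once; it reports no verdict.
Trained networks look in a picture, given as the dict that the camera call returned (one of the last four; its "shot" number tells which), for a name from the list of things; names that differ only in an ending like _2 or _b are one class to them, and where a whole thing is asked for, a point or a joint stands for the part that bears it (a point fixed in the world has none). Each returns a list of dicts, best first, with "p" (0 to 1); they miss things now and then, are a little off and sometimes report something else, mostly with a low value. They report only what shows in the picture. A call takes as long as a camera call. They do not tell look-alikes from the thing itself.
- ctrl.boxes_of(target, picture): "box" ([centre column, centre row, width, height] in pixels, round what is visible of it).
The state is a dict: "t": time; "q": joint angles; "dq": joint speeds; "effort": joint torques, N m; "tool_pos": TCP position; "tool_rot": TCP orientation; "contact_force": force on the tool from outside, world axes, zero at the start; "wrist_torque": the same for the moment, N m; "opening": finger opening in m.
Only numpy, scipy, OpenCV 4.12 (cv2) and the standard library are available. Lean on these libraries where they do the work, as an engineer would, in place of code of your own. Each camera call takes 0.05 s, during which the arm holds its last target. There are 200 camera calls.

## Working session

There is one attempt and no reset: what is moved stays moved. The work goes in short steps, Python scripts to look and compute and a shell command to move; the robot and the scene stay as the last step left them, time stands still between calls to the robot, and variables do not carry over. Pictures are saved under pics/ and viewed, about 8 in all and at most 12, crops included, and the job is handed in when it is done.

```bash
mkdir -p pics; ls
cat > h.py <<'E'
import numpy as np,cv2
from station import ctrl
def px2w(im,u,v,z):
    K=im["camera_matrix"];R=cv2.Rodrigues(np.array(im["rvec"],float))[0];t=np.array(im["tvec"],float).ravel()
    n=cv2.undistortPoints(np.array([[[u,v]]],float),np.array(K,float),None)[0,0]
    d=R.T@np.array([n[0],n[1],1]);c=-R.T@t
    return c+d*(z-c[2])/d[2]
def wristpose(im,o):
    T=np.eye(4);T[:3,:3]=cv2.Rodrigues(np.array(o["tool_rot"],float))[0];T[:3,3]=o["tool_pos"]
    M=np.linalg.inv(T@np.array(im["mount"]))
    im["rvec"]=cv2.Rodrigues(M[:3,:3])[0];im["tvec"]=M[:3,3];return im
def w2px(im,P):
    return cv2.projectPoints(np.array(P,float).reshape(-1,3),np.array(im["rvec"],float),np.array(im["tvec"],float),np.array(im["camera_matrix"],float),None)[0][:,0]
E
python3 - <<'E'
from h import *
o=ctrl.get_obs();print(o)
ims=[]
for n in("scene","side"):
    im=ctrl.get_image(n);ims.append(im["image"])
    for k in("vise","bar","wheel","stop_face","vblock","inkjar","offcut"):
        try:print(n,k,[(np.round(b["box"]).tolist(),round(b["p"],2)) for b in ctrl.boxes_of(k,im)][:4])
        except Exception as e:print(n,k,e)
    print(im["camera_matrix"],im["rvec"],im["tvec"])
    cv2.imwrite(f"pics/{n}0.png",cv2.resize(im["image"],(800,600)))
E
```

```text
pics
{'t': 0.0, 'q': array([ 1.17802134e+00,  5.33723161e-02,  1.61429264e+00,  2.47607469e-05,
        1.47599038e+00, -1.19013156e-01]), 'dq': array([-0.00165629, -0.00053751, -0.00081932,  0.00109344, -0.00200818,
        0.00117662]), 'effort': array([-1.66174832e-03, -3.93670642e+01, -3.70182645e+01, -1.93090686e-04,
        6.97716256e-03,  4.46555859e-06]), 'tool_pos': array([0.16873411, 0.60114916, 0.23005424]), 'tool_rot': array([-0.42861147, -3.11166466,  0.00312421]), 'contact_force': array([-0.58072484,  0.13306916, -0.04265902]), 'wrist_torque': array([ 0.01068001, -0.01425216, -0.02196442]), 'opening': 0.08539330839692691}
scene vise [([272.0, 222.0, 68.0, 80.0], 0.92)]
scene bar [([337.0, 212.0, 18.0, 25.0], 0.76), ([276.0, 215.0, 27.0, 16.0], 0.48)]
scene wheel [([254.0, 192.0, 14.0, 11.0], 0.53)]
scene stop_face []
scene vblock [([314.0, 240.0, 20.0, 16.0], 0.62)]
scene inkjar [([247.0, 248.0, 16.0, 20.0], 0.64), ([313.0, 238.0, 20.0, 19.0], 0.28)]
scene offcut [([173.0, 151.0, 62.0, 50.0], 0.22), ([247.0, 250.0, 18.0, 18.0], 0.18)]
[[347.25233754   0.         255.94531801]
 [  0.         347.25233754 192.01391777]
 [  0.           0.           1.        ]] [ 1.00987351  2.55882628 -0.91375158] [ 0.38498888 -0.2385449   1.35700427]
side vise [([255.0, 220.0, 60.0, 68.0], 0.75)]
side bar [([307.0, 249.0, 13.0, 23.0], 0.48), ([259.0, 217.0, 20.0, 10.0], 0.47)]
side wheel []
side stop_face [([254.0, 223.0, 58.0, 69.0], 0.71), ([260.0, 216.0, 21.0, 12.0], 0.47)]
side vblock [([268.0, 251.0, 17.0, 18.0], 0.44)]
side inkjar [([219.0, 225.0, 14.0, 18.0], 0.63), ([239.0, 191.0, 10.0, 8.0], 0.62)]
side offcut [([239.0, 190.0, 9.0, 6.0], 0.38), ([260.0, 219.0, 20.0, 13.0], 0.32)]
[[495.54567884   0.         260.16306355]
 [  0.         495.54567884 193.9833751 ]
 [  0.           0.           1.        ]] [ 0.0835984  -2.89864507  1.11161706] [0.5298865  0.05276562 1.72903108]
```

Run:
```python
from h import *
a=cv2.imread("pics/scene0.png")
im=ctrl.get_image("scene");s=ctrl.get_image("side")
c=cv2.resize(im["image"][140:290,200:400],(800,600),interpolation=cv2.INTER_CUBIC);cv2.imwrite("pics/sc.png",c)
for u,v,z in[(272,222,.03),(276,215,.06),(254,192,.06),(337,212,.03)]:print(px2w(im,u,v,z))
for u,v,z in[(255,220,.03),(259,217,.06),(307,249,.03),(239,190,.02)]:print(px2w(s,u,v,z))
```

```text
[0.55171306 0.09869133 0.03      ]
[0.54050214 0.1028799  0.06      ]
[ 0.52826269 -0.00650039  0.06      ]
[0.37886635 0.20961752 0.03      ]
[0.54158588 0.10115813 0.03      ]
[0.5269103  0.11195568 0.06      ]
[0.36706525 0.21146976 0.03      ]
[ 0.60926921 -0.04160571  0.02      ]
```

View pics/sc.png

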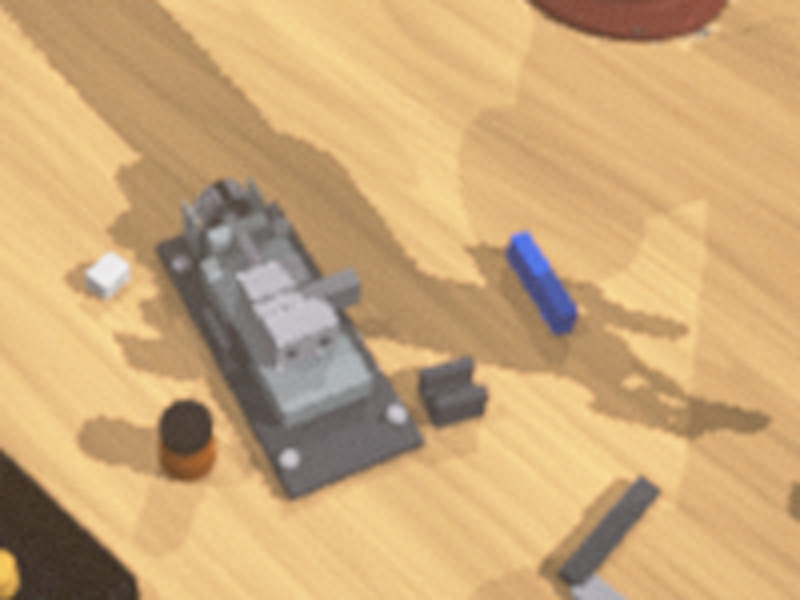

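View pics/side0.png

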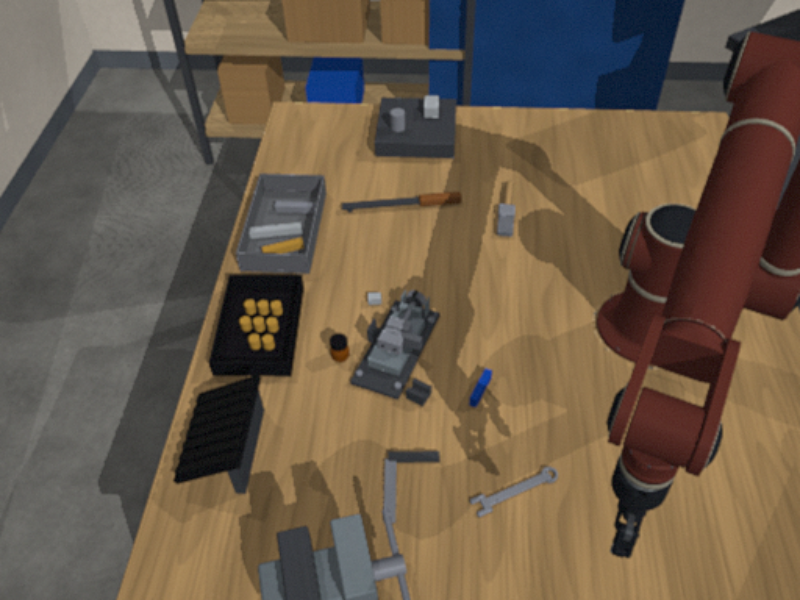

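The crop shows the vise, wheel at (230,195) with its dark strip, the bar's near end at (340,290) towards the robot, and the stop plate at about (220,330). The grey bar in the jaws is the real one. The blue block at (540,285) is the look-alike, and the bar in the bin by the side view's left edge isn't meant either.

Run:
```python
from h import *
from scipy.optimize import least_squares
im=ctrl.get_image("scene")
f=lambda u,v:(200+u/4,140+v/4)
A,B,C=[px2w(im,*f(u,v),.012) for u,v in((160,245),(423,440),(293,493))]
print(A,B,C,np.linalg.norm(B-C),np.linalg.norm(A-C))
y=(C-A)[:2];print("yaw y-axis",np.degrees(np.arctan2(y[1],y[0])),"x",np.degrees(np.arctan2(*(C-B)[:2][::-1])))
yaw=np.arctan2(y[1],y[0])-np.pi/2
c=(A+B)/2;ex=np.array([np.cos(yaw),np.sin(yaw)]);ey=np.array([-ex[1],ex[0]])
print("centre",c,"yaw",np.degrees(yaw),"wheel",c[:2]-.11*ey)
o=ctrl.get_obs();R=cv2.Rodrigues(o["tool_rot"])[0];print(R.round(3));print(ctrl.get_image("wrist")["mount"])
print("to above wheel-ish, tool axes",R.T@(np.r_[c[:2]-.03*ey,.30]-o["tool_pos"]))
```

```text
[ 0.5612895  -0.03817488  0.012     ] [0.54011528 0.22740094 0.012     ] [0.63918588 0.19304113 0.012     ] 0.10485981105505421 0.2439850194220936
yaw y-axis 71.38139270981591 x -19.127639380968763
centre [0.55070239 0.09461303 0.012     ] yaw -18.61860729018409 wheel [ 0.51558301 -0.0096301 ]
[[-0.963  0.27  -0.   ]
 [ 0.27   0.963 -0.   ]
 [ 0.    -0.    -1.   ]]
[[-1.00611567e-03 -9.59718758e-01 -2.80960662e-01  7.25833453e-02]
 [ 9.99999482e-01 -9.23052208e-04 -4.27976750e-04  5.95401180e-04]
 [ 1.51395955e-04 -2.80960947e-01  9.59719190e-01 -1.43964143e-01]
 [ 0.00000000e+00  0.00000000e+00  0.00000000e+00  1.00000000e+00]]
to above wheel-ish, tool axes [-0.50306625 -0.41493074 -0.06869042]
```

```bash
python3 -m jog '[0,-0.045,-0.037,-0.004,0,0,0, 0,-0.045,-0.037,-0.004,0,0,0, 0,-0.045,-0.037,-0.004,0,0,0, 0,-0.045,-0.037,-0.004,0,0,0, 0,-0.045,-0.037,-0.004,0,0,0, 0,-0.045,-0.037,0,0,0,0, 0,-0.045,-0.037,0,0,0,0, 0,-0.045,-0.037,0,0,0,0, 0,-0.045,-0.037,0,0,0,0, 0,-0.045,-0.037,0,0,0,0]' 40
python3 - <<'E'
from h import *
o=ctrl.get_obs();R=cv2.Rodrigues(o["tool_rot"])[0]
print(R.T@(np.r_[.541,.066,.23]-o["tool_pos"]),R.round(3))
E
```

```text
t: 2.25
tool_pos: [0.5031, 0.1221, 0.2516]
tool_rot: [0.429, 3.111, 0.001]
contact_force: [1.1, 1.6, -0.3]
opening: -0.0003
[-0.05165217 -0.04374091  0.02166516] [[-0.963  0.271  0.001]
 [ 0.271  0.963  0.   ]
 [-0.001  0.001 -1.   ]]
```

```bash
python3 -m jog '[0,-0.025,-0.022,0,0,0,3, 0,-0.025,-0.022,0,0,0,0, 0,0,0,0,0,0,0, 0,0,0,0,0,0,0]'
python3 - <<'E'
from h import *
o=ctrl.get_obs();im=wristpose(ctrl.get_image("wrist"),o)
np.savez("w1.npz",rvec=im["rvec"],tvec=im["tvec"],K=im["camera_matrix"],img=im["image"])
cv2.imwrite("pics/w1.png",cv2.resize(im["image"],(800,600),interpolation=cv2.INTER_CUBIC))
E
```

```text
t: 2.75
tool_pos: [0.5367, 0.0674, 0.2513]
tool_rot: [-0.51, -3.1, -0.001]
contact_force: [-0.7, 0.0, -0.1]
opening: -0.0002
```

View pics/w1.png

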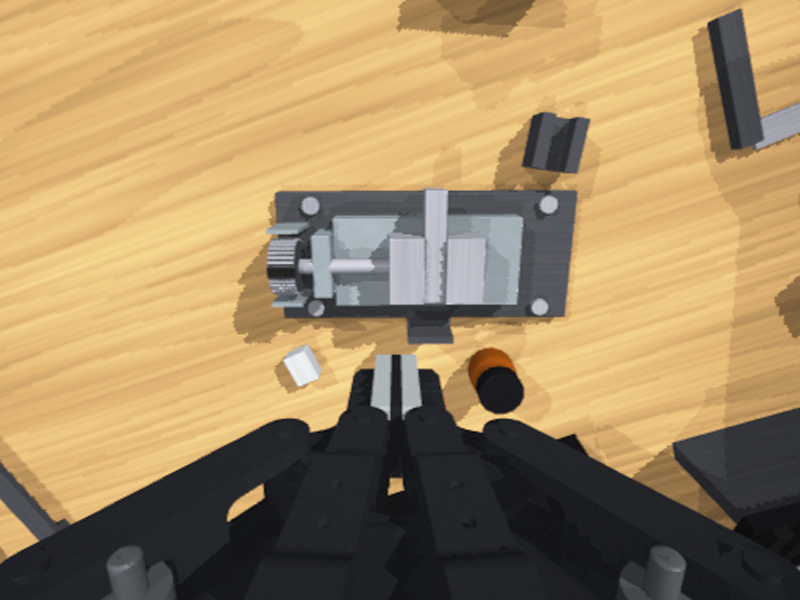

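The wrist view shows the vise with base corners at (277,191), (576,191) and (563,317), the wheel at (285,265), the bar's near end at (436,190) and the stop plate at (430,325). The bystanders are clear of the work.

```bash
cat >> h.py <<'E'
from scipy.optimize import least_squares
def fitvise(im,pts,x0):
    P=np.array([p for p,_ in pts],float);Z=np.array([z for _,z in pts],float)
    def w(x):
        c,s=np.cos(x[2]),np.sin(x[2]);return np.c_[x[0]+c*Z[:,0]-s*Z[:,1],x[1]+s*Z[:,0]+c*Z[:,1],Z[:,2]]
    r=least_squares(lambda x:(w2px(im,w(x))-P).ravel(),x0);return r.x,r.fun.reshape(-1,2)
def tov(x,p):
    c,s=np.cos(x[2]),np.sin(x[2]);d=np.array(p)[:2]-x[:2];return np.array([c*d[0]+s*d[1],-s*d[0]+c*d[1]])
def tow(x,v):
    c,s=np.cos(x[2]),np.sin(x[2]);return np.array([x[0]+c*v[0]-s*v[1],x[1]+s*v[0]+c*v[1]])
E
python3 - <<'E'
from h import *
im=dict(np.load("w1.npz"));im["camera_matrix"]=im.pop("K")
p=lambda u,v:((u+.5)*.64-.5,(v+.5)*.64-.5)
pts=[(p(277,191),(-.055,-.125,.012)),(p(576,191),(-.055,.125,.012)),(p(563,317),(.055,.125,.012)),
(p(390,304),(.025,-.030,.068)),(p(389,238),(-.025,-.030,.068)),(p(486,238),(-.025,.04,.068)),(p(486,304),(.025,.04,.068))]
x,r=fitvise(im,pts,[.55,.095,-.33]);print(x,np.degrees(x[2]));print(r.round(1))
print("bar near top end, vise",tov(x,px2w(im,*p(436,190),.063)), "wheel top px",w2px(im,[*tow(x,(0,-.11)),.068])/.64)
o=ctrl.get_obs();R=cv2.Rodrigues(o["tool_rot"])[0]
print("yaw tool",np.degrees(np.arctan2(-R[1,0],-R[0,0])))
W=tow(x,(0.0,-.11));print("wheel",W,"in vise: tool at",tov(x,o["tool_pos"]))
np.save("vise.npy",x);print(R.T@(np.r_[tow(x,(.014,-.11)),.085]-o["tool_pos"]))
E
```

```text
[ 0.54914334  0.09069025 -0.32589672] -18.672506346308744
[[-1.4  0.1]
 [ 1.7 -0.1]
 [ 1.2  0.2]
 [-0.   0.1]
 [ 0.4  0.1]
 [ 0.3 -0. ]
 [-2.   0. ]]
bar near top end, vise [-0.05859459  0.00316832] wheel top px [[281.19495092 271.64711183]]
yaw tool -18.644670585092086
wheel [ 0.51392591 -0.01351979] in vise: tool at [-0.0045702  -0.02579918]
[-0.01857681 -0.08425522  0.16626922]
```

```bash
python3 -m jog '[0,-0.001,-0.028,0.04,0,0,0, 0,-0.002,-0.028,0.04,0,0,0, 0,-0.002,-0.028,0.04,0,0,0, 0,0,0,0.046,0,0,0, 0,0,0,0.01,0,0,0, 0,0,0,0,0,0,0, 0,0,0,0,0,0,0]'
python3 -m jog '[0,0,0,0.003,0,0,0, 0,0,0,0,0,0,0]'
python3 -m jog '[0,0,0,0.002,0,0,0, 0,0,0,0,0,0,0]'
python3 -c "
from h import *
o=ctrl.get_obs();x=np.load('vise.npy');print(tov(x,o['tool_pos']),o['tool_pos'])"
```

```text
t: 3.68
tool_pos: [0.5165, -0.0139, 0.0778]
tool_rot: [0.508, 3.096, -0.0]
contact_force: [0.5, 0.9, -0.1]
opening: -0.0002
t: 3.92
tool_pos: [0.5152, -0.0141, 0.0731]
tool_rot: [0.509, 3.099, -0.0]
contact_force: [-0.8, 0.6, -0.2]
opening: -0.0003
t: 4.18
tool_pos: [0.5146, -0.0142, 0.0701]
tool_rot: [-0.51, -3.1, 0.0]
contact_force: [0.6, 0.5, -0.1]
opening: 0.0001
[ 0.00085784 -0.11039885] [ 0.51461091 -0.0141723   0.07012032]
```

```bash
python3 -m jog '[0,0,0,0.0015,0,0,0, 0,0,0,0,0,0,0]'
python3 -m jog '[0,0,0,0.001,0,0,0, 0,0,0,0,0,0,0]'
python3 -m jog '[0,0,0,0.001,0,0,0, 0,0,0,0,0,0,0]'
```

```text
t: 4.42
tool_pos: [0.5146, -0.0142, 0.0686]
tool_rot: [-0.51, -3.099, -0.0]
contact_force: [-0.5, 0.4, 0.3]
opening: 0.0001
t: 4.68
tool_pos: [0.5149, -0.0142, 0.068]
tool_rot: [0.51, 3.1, -0.0]
contact_force: [-0.9, 1.3, 1.0]
opening: -0.0
t: 4.92
tool_pos: [0.5155, -0.0144, 0.0679]
tool_rot: [0.51, 3.098, -0.001]
contact_force: [-0.7, -0.4, 5.0]
opening: -0.0004
```

```bash
python3 -m jog '[0,0,0,-0.01,0,0,0, 0,0,0,0,0,0,0, 0,-0.01,0,0,0,0,0, 0,0,0,0,0,0,0, 0,0,0,0.011,0,0,0, 0,0,0,0,0,0,0]'
python3 -c "
from h import *
o=ctrl.get_obs();x=np.load('vise.npy');print(tov(x,o['tool_pos']))"
python3 -m jog '[0,0.007,0,0,0,0,0, 0,0.007,0,0,0,0,0]'
python3 -m jog '[0,0.006,0,0,0,0,0, 0,0,0,0,0,0,0]'
python3 - <<'E'
from h import *
o=ctrl.get_obs();x=np.load('vise.npy');print(tov(x,o['tool_pos']))
im=ctrl.get_image("wrist");cv2.imwrite("pics/w2.png",cv2.resize(im["image"][60:300,0:320],(800,600),interpolation=cv2.INTER_CUBIC))
E
```

```text
t: 5.68
tool_pos: [0.5266, -0.018, 0.0673]
tool_rot: [0.509, 3.095, -0.001]
contact_force: [2.8, -1.3, 5.7]
opening: 0.0003
[ 0.01347237 -0.1102017 ]
t: 5.92
tool_pos: [0.5134, -0.0136, 0.0679]
tool_rot: [0.509, 3.094, -0.001]
contact_force: [1.9, -1.6, 9.2]
opening: 0.0001
t: 6.18
tool_pos: [0.5067, -0.0114, 0.0676]
tool_rot: [0.509, 3.096, -0.001]
contact_force: [-1.4, -0.6, 10.4]
opening: -0.0
[-0.00751751 -0.11026884]
```

View pics/w2.png

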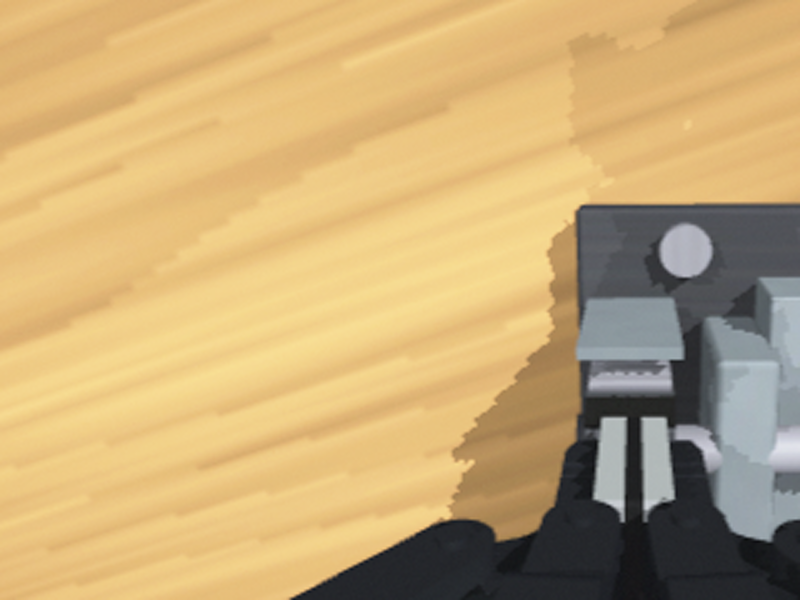

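The view shows the fingertip on the rim at (635,450) and the dark strip rolled down to (630,407), so the wheel follows. I'll repeat the strokes.

```bash
for i in 1; do :; done
python3 -m jog '[0,0,0,-0.01,0,0,0, 0,0,0,0,0,0,0, 0,-0.02,0,0,0,0,0, 0,0,0,0,0,0,0, 0,0,0,0.01,0,0,0, 0,0,0,0,0,0,0, 0,0.007,0,0,0,0,0, 0,0.007,0,0,0,0,0, 0,0.006,0,0,0,0,0, 0,0,0,0,0,0,0]'
python3 -m jog '[0,0,0,-0.01,0,0,0, 0,0,0,0,0,0,0, 0,-0.02,0,0,0,0,0, 0,0,0,0,0,0,0, 0,0,0,0.01,0,0,0, 0,0,0,0,0,0,0, 0,0.007,0,0,0,0,0, 0,0.007,0,0,0,0,0, 0,0.006,0,0,0,0,0, 0,0,0,0,0,0,0]'
python3 -m jog '[0,0,0,-0.01,0,0,0, 0,0,0,0,0,0,0, 0,-0.02,0,0,0,0,0, 0,0,0,0,0,0,0, 0,0,0,0.01,0,0,0, 0,0,0,0,0,0,0, 0,0.007,0,0,0,0,0, 0,0.007,0,0,0,0,0, 0,0.006,0,0,0,0,0, 0,0,0,0,0,0,0]'
python3 -m jog '[0,0,0,-0.01,0,0,0, 0,0,0,0,0,0,0, 0,-0.02,0,0,0,0,0, 0,0,0,0,0,0,0, 0,0,0,0.01,0,0,0, 0,0,0,0,0,0,0, 0,0.007,0,0,0,0,0, 0,0.007,0,0,0,0,0, 0,0.006,0,0,0,0,0, 0,0,0,0,0,0,0]'
python3 -m jog '[0,0,0,-0.01,0,0,0, 0,0,0,0,0,0,0, 0,-0.02,0,0,0,0,0, 0,0,0,0,0,0,0, 0,0,0,0.01,0,0,0, 0,0,0,0,0,0,0, 0,0.007,0,0,0,0,0, 0,0.007,0,0,0,0,0, 0,0.006,0,0,0,0,0, 0,0,0,0,0,0,0]'
python3 -c "
from h import *
o=ctrl.get_obs();x=np.load('vise.npy');print(tov(x,o['tool_pos']))"
```

```text
t: 7.48
tool_pos: [0.5061, -0.0112, 0.0676]
tool_rot: [0.509, 3.097, -0.001]
contact_force: [-1.5, -0.2, 10.1]
opening: 0.0002
t: 8.72
tool_pos: [0.5061, -0.0112, 0.0676]
tool_rot: [0.509, 3.097, -0.001]
contact_force: [-1.6, -1.2, 10.5]
opening: 0.0001
t: 9.98
tool_pos: [0.5061, -0.0112, 0.0676]
tool_rot: [0.509, 3.097, -0.001]
contact_force: [-1.8, -0.1, 10.4]
opening: -0.0001
t: 11.22
tool_pos: [0.5061, -0.0112, 0.0676]
tool_rot: [0.509, 3.097, -0.001]
contact_force: [-1.4, -1.0, 10.3]
opening: 0.0001
t: 12.48
tool_pos: [0.5061, -0.0111, 0.0676]
tool_rot: [0.509, 3.097, -0.001]
contact_force: [-1.3, -0.3, 10.2]
opening: 0.0001
[-0.00819235 -0.11025899]
```

```bash
python3 -m jog '[0,0,0,-0.02,0,0,0, 0,0,0,-0.04,0,0,0, 0,-0.04,0,-0.04,0,0,0, 0,-0.04,0,0,0,0,0, 0,0,0,0,0,0,0, 0,0,0,0,0,0,0]'
cat > look.py <<'E'
import sys
from h import *
o=ctrl.get_obs();im=wristpose(ctrl.get_image("wrist"),o);x=np.load("vise.npy")
np.savez(sys.argv[1]+".npz",rvec=im["rvec"],tvec=im["tvec"],K=im["camera_matrix"],img=im["image"])
u,v=w2px(im,[*tow(x,(0,-.055)),.06])[0].astype(int);print(u,v)
a,b=max(u-100,0),max(v-75,0);print("crop",a,b)
cv2.imwrite(f"pics/{sys.argv[1]}.png",cv2.resize(im["image"][b:b+150,a:a+200],(800,600),interpolation=cv2.INTER_CUBIC))
for th in np.arange(-1.2,1.21,.4): # predicted strip px in crop (vise x = -22 sin th)
    print(round(th,1),((w2px(im,[*tow(x,(-.022*np.sin(th),-.11)),.046+.022*np.cos(th)])[0]-[a,b])*4).round())
E
python3 look.py w3
```

```text
t: 13.22
tool_pos: [0.5795, -0.0361, 0.1641]
tool_rot: [-0.509, -3.097, -0.0]
contact_force: [0.9, -0.6, 0.4]
opening: -0.0001
319 108
crop 219 33
-1.2 [136. 401.]
-0.8 [136. 382.]
-0.4 [136. 347.]
0.0 [136. 304.]
0.4 [136. 259.]
0.8 [136. 222.]
1.2 [136. 199.]
```

View pics/w3.png

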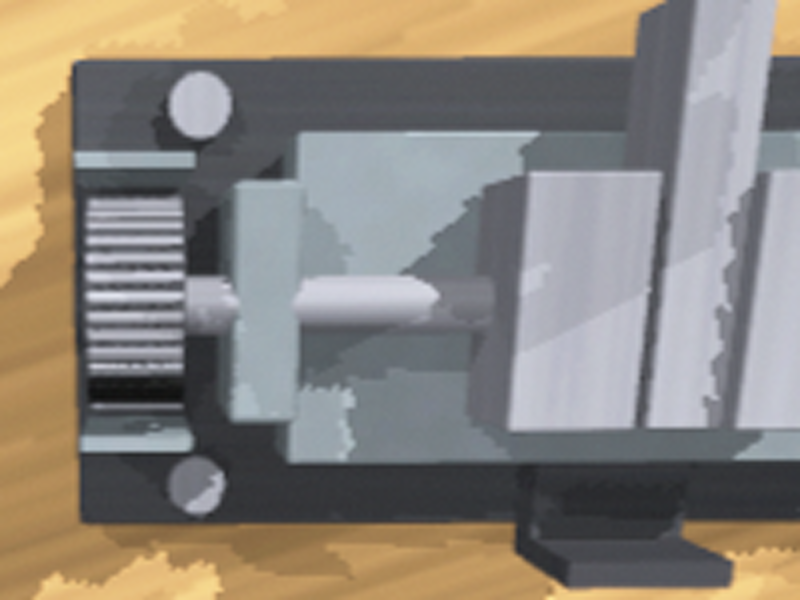

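The strip is at row 388 of the wheel at (135,300), which gives −0.93 rad, so the wheel is at about 5.35 rad (0.89 per stroke). The moving jaw's edges give about 4.3 mm, which agrees. Eight more strokes should reach about 12.5.

```bash
python3 -m jog '[0,0.03,0,0.02,0,0,0, 0,0.03,0,0.04,0,0,0, 0,0,0,0.03,0,0,0, 0,0,0,0,0,0,0, 0,0,0,0.01,0,0,0, 0,0,0,0,0,0,0, 0,0.007,0,0,0,0,0, 0,0.007,0,0,0,0,0, 0,0.006,0,0,0,0,0, 0,0,0,0,0,0,0]'
python3 -m jog '[0,0,0,-0.01,0,0,0, 0,0,0,0,0,0,0, 0,-0.02,0,0,0,0,0, 0,0,0,0,0,0,0, 0,0,0,0.01,0,0,0, 0,0,0,0,0,0,0, 0,0.007,0,0,0,0,0, 0,0.007,0,0,0,0,0, 0,0.006,0,0,0,0,0, 0,0,0,0,0,0,0]'
python3 -m jog '[0,0,0,-0.01,0,0,0, 0,0,0,0,0,0,0, 0,-0.02,0,0,0,0,0, 0,0,0,0,0,0,0, 0,0,0,0.01,0,0,0, 0,0,0,0,0,0,0, 0,0.007,0,0,0,0,0, 0,0.007,0,0,0,0,0, 0,0.006,0,0,0,0,0, 0,0,0,0,0,0,0]'
python3 -m jog '[0,0,0,-0.01,0,0,0, 0,0,0,0,0,0,0, 0,-0.02,0,0,0,0,0, 0,0,0,0,0,0,0, 0,0,0,0.01,0,0,0, 0,0,0,0,0,0,0, 0,0.007,0,0,0,0,0, 0,0.007,0,0,0,0,0, 0,0.006,0,0,0,0,0, 0,0,0,0,0,0,0]'
python3 -m jog '[0,0,0,-0.01,0,0,0, 0,0,0,0,0,0,0, 0,-0.02,0,0,0,0,0, 0,0,0,0,0,0,0, 0,0,0,0.01,0,0,0, 0,0,0,0,0,0,0, 0,0.007,0,0,0,0,0, 0,0.007,0,0,0,0,0, 0,0.006,0,0,0,0,0, 0,0,0,0,0,0,0]'
python3 -m jog '[0,0,0,-0.01,0,0,0, 0,0,0,0,0,0,0, 0,-0.02,0,0,0,0,0, 0,0,0,0,0,0,0, 0,0,0,0.01,0,0,0, 0,0,0,0,0,0,0, 0,0.007,0,0,0,0,0, 0,0.007,0,0,0,0,0, 0,0.006,0,0,0,0,0, 0,0,0,0,0,0,0]'
python3 -m jog '[0,0,0,-0.01,0,0,0, 0,0,0,0,0,0,0, 0,-0.02,0,0,0,0,0, 0,0,0,0,0,0,0, 0,0,0,0.01,0,0,0, 0,0,0,0,0,0,0, 0,0.007,0,0,0,0,0, 0,0.007,0,0,0,0,0, 0,0.006,0,0,0,0,0, 0,0,0,0,0,0,0]'
python3 -m jog '[0,0,0,-0.01,0,0,0, 0,0,0,0,0,0,0, 0,-0.02,0,0,0,0,0, 0,0,0,0,0,0,0, 0,0,0,0.01,0,0,0, 0,0,0,0,0,0,0, 0,0.007,0,0,0,0,0, 0,0.007,0,0,0,0,0, 0,0.006,0,0,0,0,0, 0,0,0,0,0,0,0]'
python3 -m jog '[0,0,0,-0.02,0,0,0, 0,0,0,-0.04,0,0,0, 0,-0.04,0,-0.04,0,0,0, 0,-0.04,0,0,0,0,0, 0,0,0,0,0,0,0, 0,0,0,0,0,0,0]'
python3 look.py w4
```

```text
t: 14.52
tool_pos: [0.5058, -0.011, 0.0676]
tool_rot: [0.51, 3.098, -0.0]
contact_force: [-1.9, -0.3, 7.6]
opening: 0.0001
t: 15.78
tool_pos: [0.506, -0.0111, 0.0675]
tool_rot: [0.509, 3.097, -0.001]
contact_force: [-2.0, -0.6, 9.3]
opening: 0.0003
t: 17.02
tool_pos: [0.5061, -0.0111, 0.0676]
tool_rot: [0.509, 3.097, -0.001]
contact_force: [-1.9, -0.4, 10.8]
opening: 0.0
t: 18.27
tool_pos: [0.506, -0.0112, 0.0675]
tool_rot: [0.509, 3.097, -0.001]
contact_force: [-1.4, -0.8, 11.4]
opening: -0.0002
t: 19.52
tool_pos: [0.5061, -0.0112, 0.0675]
tool_rot: [0.509, 3.097, -0.001]
contact_force: [-1.6, -0.3, 9.6]
opening: -0.0002
t: 20.78
tool_pos: [0.5061, -0.0112, 0.0676]
tool_rot: [0.509, 3.097, -0.001]
contact_force: [-1.8, -1.2, 10.3]
opening: -0.0001
t: 22.02
tool_pos: [0.5061, -0.0111, 0.0676]
tool_rot: [0.509, 3.097, -0.001]
contact_force: [-1.5, 0.2, 9.8]
opening: 0.0003
t: 23.28
tool_pos: [0.5061, -0.0112, 0.0675]
tool_rot: [0.509, 3.097, -0.001]
contact_force: [-2.5, 0.1, 10.2]
opening: -0.0
t: 24.02
tool_pos: [0.5795, -0.0361, 0.164]
tool_rot: [-0.509, -3.097, -0.0]
contact_force: [-0.3, -0.1, -0.4]
opening: 0.0
319 108
crop 219 33
-1.2 [136. 402.]
-0.8 [136. 382.]
-0.4 [136. 347.]
0.0 [136. 304.]
0.4 [136. 259.]
0.8 [136. 222.]
1.2 [136. 199.]
```

View pics/w4.png

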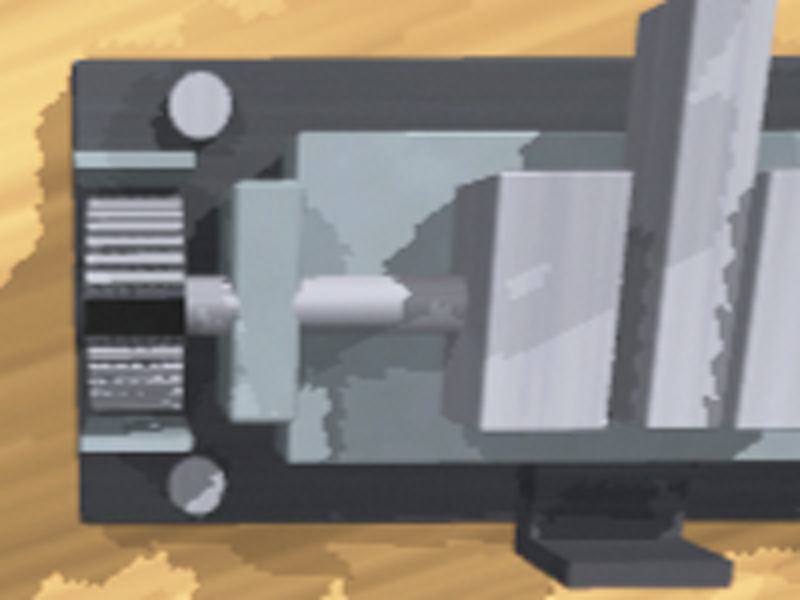

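The strip is at row 318, so −0.13 rad: the wheel is at about 12.44 rad. The jaw edge has moved 30 px further (about 6 mm), giving roughly 10 mm in all. Next is the push.

Run:
```python
from h import *
im=dict(np.load("w4.npz"));im["camera_matrix"]=im.pop("K");x=np.load("vise.npy")
f=lambda u,v:(219+u/4-.4,33+v/4-.4)
for q in((648,428),(716,428)):print("bar top edge y",tov(x,px2w(im,*f(*q),.063)))
o=ctrl.get_obs();R=cv2.Rodrigues(o["tool_rot"])[0];print(tov(x,o["tool_pos"]))
print(R.T@(np.r_[tow(x,(-.085,.004)),.045]-o["tool_pos"]))
```

```text
bar top edge y [ 0.02490164 -0.00338797]
bar top edge y [0.02491697 0.01081943]
[ 0.06922513 -0.11038436]
[0.15386566 0.11441786 0.1196355 ]
```

```bash
python3 -m jog '[0,0.038,0.028,0,0,0,0, 0,0.038,0.028,0,0,0,0, 0,0.039,0.029,0,0,0,0, 0,0.039,0.029,0,0,0,0, 0,0,0,0,0,0,0, 0,0,0,0.04,0,0,0, 0,0,0,0.04,0,0,0, 0,0,0,0.02,0,0,0, 0,0,0,0.019,0,0,0, 0,0,0,0,0,0,0]'
python3 -m jog '[0,-0.004,0,0,0,0,0, 0,-0.003,0,0,0,0,0, 0,-0.003,0,0,0,0,0, 0,0,0,0,0,0,0]'
python3 - <<'E'
from h import *
o=ctrl.get_obs();x=np.load('vise.npy');print(tov(x,o['tool_pos']),o['tool_pos'][2])
im=ctrl.get_image("wrist");cv2.imwrite("pics/w5.png",cv2.resize(im["image"][:300,:400],(800,600)))
E
```

```text
t: 25.32
tool_pos: [0.4698, 0.12, 0.0448]
tool_rot: [-0.51, -3.096, 0.002]
contact_force: [-0.6, 0.2, 0.2]
opening: 0.0
t: 25.82
tool_pos: [0.4818, 0.1175, 0.0473]
tool_rot: [0.51, 3.099, 0.0]
contact_force: [0.0, -0.6, -0.9]
opening: 0.0
[-0.07240826  0.00380053] 0.04732101402447497
```

View pics/w5.png

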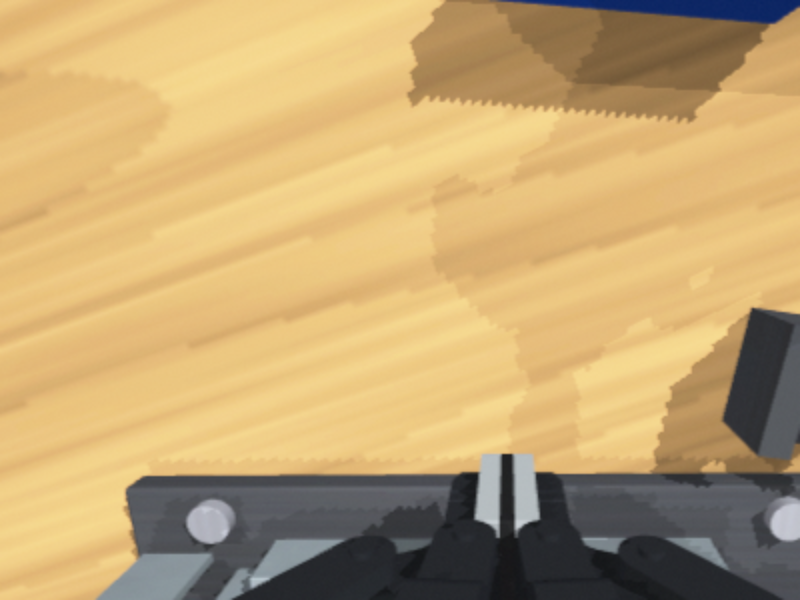

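The view shows the fingertip at (507,490), over the base edge behind the bar. It is clear of the V-block at the right edge.

```bash
python3 -m jog '[0,-0.003,0,0.002,0,0,0, 0,-0.003,0,0,0,0,0, 0,-0.003,0,0,0,0,0, 0,-0.003,0,0,0,0,0, 0,0,0,0,0,0,0]'
python3 -m jog '[0,-0.003,0,0,0,0,0, 0,-0.003,0,0,0,0,0, 0,-0.003,0,0,0,0,0, 0,0,0,0,0,0,0]'
python3 -m jog '[0,-0.002,0,0,0,0,0, 0,-0.002,0,0,0,0,0, 0,0,0,0,0,0,0]'
python3 -c "
from h import *
o=ctrl.get_obs();x=np.load('vise.npy');print(tov(x,o['tool_pos']),o['tool_pos'][2])"
```

```text
t: 26.5
tool_pos: [0.4929, 0.1135, 0.0447]
tool_rot: [0.51, 3.099, -0.0]
contact_force: [-1.1, -0.2, -0.5]
opening: -0.0001
t: 27.0
tool_pos: [0.5016, 0.1106, 0.0449]
tool_rot: [0.51, 3.099, -0.0]
contact_force: [-0.4, 0.9, -0.7]
opening: 0.0
t: 27.38
tool_pos: [0.5052, 0.1095, 0.0449]
tool_rot: [0.51, 3.099, 0.0]
contact_force: [-1.6, 0.7, 1.0]
opening: -0.0001
[-0.04764353  0.00372903] 0.04492745355701755
```

```bash
python3 -m jog '[0,-0.002,0,0,0,0,0, 0,-0.002,0,0,0,0,0, 0,0,0,0,0,0,0]'
python3 -m jog '[0,-0.0015,0,0,0,0,0, 0,0,0,0,0,0,0]'
python3 -m jog '[0,-0.0015,0,0,0,0,0, 0,0,0,0,0,0,0]'
python3 -c "
from h import *
o=ctrl.get_obs();x=np.load('vise.npy');print(tov(x,o['tool_pos']),o['tool_pos'][2])"
```

```text
t: 27.75
tool_pos: [0.5091, 0.1082, 0.0449]
tool_rot: [0.51, 3.099, 0.0]
contact_force: [-2.1, 0.6, 1.2]
opening: -0.0002
t: 28.0
tool_pos: [0.5102, 0.1077, 0.0449]
tool_rot: [0.51, 3.1, -0.0]
contact_force: [-3.4, 1.4, 3.0]
opening: -0.0001
t: 28.25
tool_pos: [0.5117, 0.1073, 0.0449]
tool_rot: [0.51, 3.1, 0.0]
contact_force: [-3.1, 1.6, 2.8]
opening: -0.0001
[-0.04079254  0.00370299] 0.044859263996017286
```

```bash
python3 -m jog '[0,-0.0015,0,0,0,0,0, 0,0,0,0,0,0,0]'
python3 -m jog '[0,-0.0015,0,0,0,0,0, 0,0,0,0,0,0,0]'
python3 - <<'E'
from h import *
o=ctrl.get_obs();x=np.load('vise.npy');print(tov(x,o['tool_pos']),o['tool_pos'][2])
for n in("scene","side"):
    im=ctrl.get_image(n);u,v=w2px(im,[*tow(x,(0,0)),.06])[0].astype(int)
    cv2.imwrite(f"pics/{n}5.png",cv2.resize(im["image"][v-36:v+36,u-48:u+48],(800,600),interpolation=cv2.INTER_CUBIC))
E
```

```text
t: 28.5
tool_pos: [0.5124, 0.107, 0.0448]
tool_rot: [-0.51, -3.098, -0.0]
contact_force: [-6.2, 2.2, 4.4]
opening: -0.0003
t: 28.75
tool_pos: [0.5124, 0.107, 0.0448]
tool_rot: [-0.509, -3.094, -0.0]
contact_force: [-11.0, 3.3, 9.8]
opening: 0.0003
[-0.04000342  0.00368198] 0.04480033961169094
```

View pics/scene5.png

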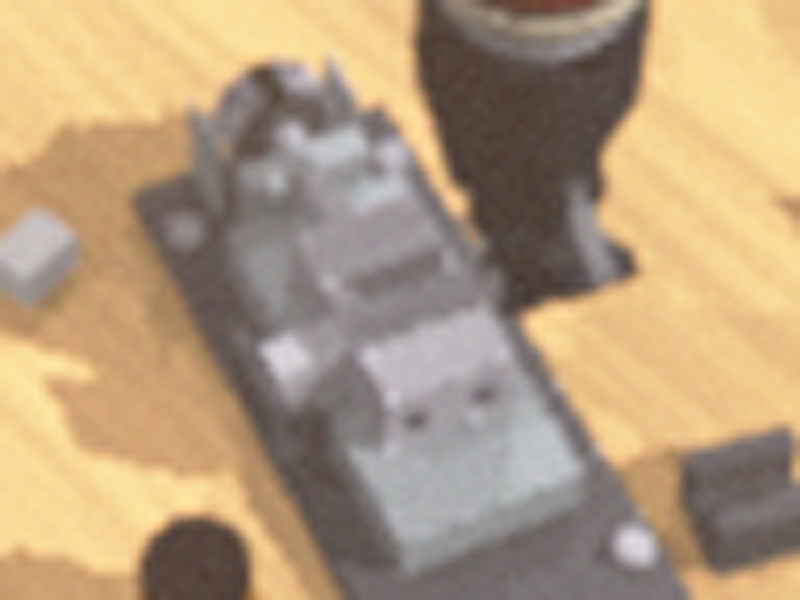

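The view shows the bar pushed through, its far end at (290,360) by the stop plate. The tip stopped at vise x −40 mm with the force rising to 11 N, as expected for contact at the stop. I'll retreat and check.

```bash
python3 -m jog '[0,0.01,0,0,0,0,0, 0,0.03,0,0,0,0,0, 0,0,0,0,0,0,0, 0,0,0,-0.05,0,0,0, 0,0,0,-0.05,0,0,0, 0,-0.04,0,-0.03,0,0,0, 0,-0.05,0,0,0,0,0, 0,-0.05,0,0,0,0,0, 0,0,0,0,0,0,0, 0,0,0,0,0,0,0]'
sed -i 's/(0,-.055)/(.02,-.03)/' look.py; python3 look.py w6
```

```text
t: 30.1
tool_pos: [0.6091, 0.0741, 0.1744]
tool_rot: [-0.511, -3.1, 0.0]
contact_force: [-1.1, 0.3, 0.7]
opening: -0.0001
214 140
crop 114 65
-1.2 [ 52. 301.]
-0.8 [ 35. 283.]
-0.4 [ 20. 251.]
0.0 [ 11. 210.]
0.4 [ 10. 167.]
0.8 [ 16. 132.]
1.2 [ 28. 109.]
```

View pics/w6.png

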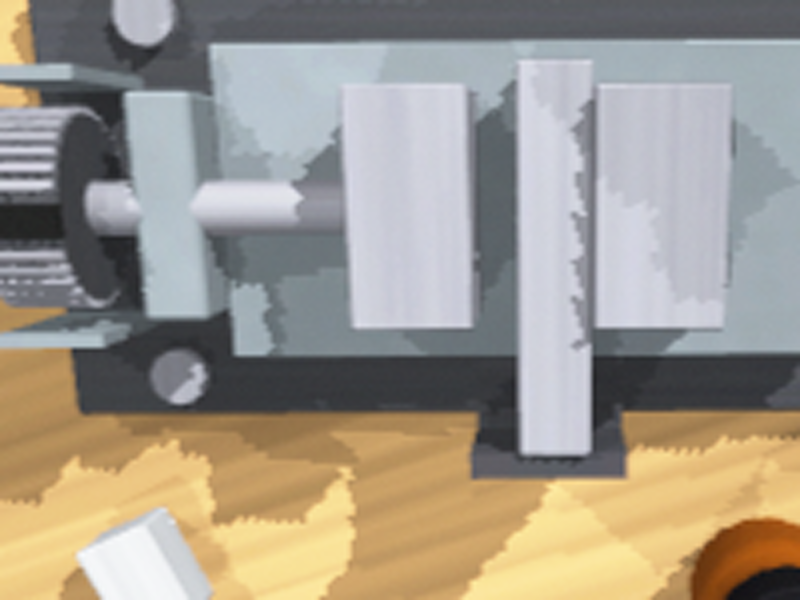

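Run:
```python
from h import *
im=dict(np.load("w6.npz"));im["camera_matrix"]=im.pop("K");x=np.load("vise.npy")
f=lambda u,v:(114+u/4-.4,65+v/4-.4)
for q,z in(((555,456),.063),((555,60),.063),((548,477),.060),((480,450),.06),((535,327),.068),((535,84),.068)):print(q,tov(x,px2w(im,*f(*q),z)))
o=ctrl.get_obs();print(o["contact_force"],o["t"])
```

```text
(555, 456) [0.05411056 0.00317964]
(555, 60) [-0.02994288  0.00337912]
(548, 477) [0.05984665 0.00154708]
(480, 450) [ 0.05342904 -0.01396685]
(535, 327) [ 0.02426692 -0.00103304]
(535, 84) [-0.02499679 -0.00067834]
[-0.65834133 -0.94371676  0.13320847] 30.15
```

The bar's far end measures vise x 54.1 mm, its near end −29.9 mm, and its length comes to 84.05 mm. It lies straight against the stop, the strip is still near the top of the wheel, and the robot is clear.

```bash
python3 -c "
from h import *
print(ctrl.finish_job())"
```

```text
the job is handed in; nothing more can be done
None
```

I loosened the wheel by about two turns with 14 fingertip strokes, then pushed the bar along between the jaws until it met the stop. The job was handed in just after 30 s of the 72 s limit; no verdict is reported.

- **Wheel:** before the push, the strip on the rim put it at about 12.44 rad, against a target of 12.57. The moving jaw had backed off about 10 mm, which agrees. In the last picture the strip was still near the top.
- **Bar:** its far end measures vise x 54 mm, with the stop face at 54 mm. It lies flat and straight. The push force rose to about 11 N along the bar as it met the stop. The tool also felt about 10 N upward, which I did not explain; the bar shows no sign of having been lifted.
- **Rest of the bench:** the offcut and the ink jar were undisturbed in the last picture, and the V-block when last seen, at the end of the push. The file, square, brush and spanner were not looked at again, but the arm did not go near them. The robot ended about 0.17 m above the bench, touching nothing.

No check failed or disagreed.

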